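# Swap the backup drive in the locking dock

### The job

Swap the backup drive: swing the dock's red lever wide open, lift out the drive with the blue band and stand it in the empty clear box on the tray, then lower the drive with the orange band from the cork mat into the dock until it is fully home and swing the lever fully shut over it. Keep both drives upright and set them down without letting them fall, and leave the other things where they are.

Things in the scene. Friction and masses are not known exactly. Their poses are not given: they have to be found in the camera images.
- dock: fixed brushed-aluminium drive dock; origin under the middle of its slot, x along the slot, z up. Body 129 x 57 mm, rim 45 mm above the shelf; slot 115 mm (x) x 25 mm (y), open at the top, its floor 12 mm above the shelf. A 9 mm radius post stands 80 mm from the origin at its +x end (top of hub 104 mm above the shelf) and carries the lever. A drive that is home has its centre 52 mm and its top 92 mm above the shelf
- lever (a joint): angle of the red lever about the vertical post, rad: 0 = shut (arm lies along the slot 3 mm above the top of a drive that is home, locking it in), grows as it opens towards the dock's +y side, at most 1.9; at about 1.6 the arm stands square to the slot and the way up is clear. Light friction (about 1 N at the knob); it stays where it is left. A drive that is not home blocks it
- lever_knob (a point): middle of the upright red cylindrical knob at the lever's free end, where to pinch or push it: 18 mm in diameter, its top 16 mm above and the arm's top face 21 mm below this point; 91 mm from the lever's axis, 124 mm above the shelf; x points from the knob to the axis. The arm is 16 mm wide and 8 mm thick
- lever_hinge (a point): point on the lever's vertical axis at the height of the knob's middle
- blue_drive_centre (a point): black drive with a blue band, in the dock at the start, to be taken out: 110 mm long (x) x 20 mm thick (y) x 80 mm tall (z), about 0.2 kg, standing upright on a long narrow edge; this point is its centre, 40 mm above its underside; x along its length, z up; turning it end for end makes no difference
- orange_drive_centre (a point): black drive with an orange band, one of three that stand side by side about 80 mm apart on the cork mat (3 mm thick), to be loaded: 110 mm long (x) x 20 mm thick (y) x 80 mm tall (z), about 0.2 kg, standing upright on a long narrow edge; this point is its centre, 40 mm above its underside; x along its length, z up; turning it end for end makes no difference
- empty_box_floor (a point): centre of the inner floor of the empty clear drive box, fixed on the tray, 8 mm above the shelf: open top, inside 122 mm (x) x 32 mm (y), walls 4 mm thick, rim 31 mm above this floor. A twin box with a drive in it stands 75 mm beside it (between centres)
- plain_drive_a_centre (a point): bystander on the cork mat: plain black drive without a coloured band, 110 mm long (x) x 20 mm thick (y) x 80 mm tall (z), about 0.2 kg, standing upright on a long narrow edge; this point is its centre, 40 mm above its underside; x along its length, z up; turning it end for end makes no difference
- plain_drive_b_centre (a point): bystander on the cork mat: the other plain black drive without a band, 110 mm long (x) x 20 mm thick (y) x 80 mm tall (z), about 0.2 kg, standing upright on a long narrow edge; this point is its centre, 40 mm above its underside; x along its length, z up; turning it end for end makes no difference
- boxed_drive_centre (a point): bystander: plain black drive that already stands in the other clear box, 110 mm long (x) x 20 mm thick (y) x 80 mm tall (z), about 0.2 kg, standing upright on a long narrow edge; this point is its centre, 40 mm above its underside; x along its length, z up; turning it end for end makes no difference
- bumper_case: bystander: grey silicone bumper case lying flat, an open frame 88 x 125 x 22 mm high; origin under its centre
- screwdriver: bystander: screwdriver with a yellow handle, 180 mm long, lying flat; x along it
- mug: bystander: blue mug with a handle, 80 mm across without it, 90 mm high; origin under its centre
There are look-alikes about, which are no part of the job. Leave any green or purple look-alike of the part that bears orange_drive_centre alone.

How it is judged:
On the way, in this order (a step that is already met when the one before it is completed fails the run):
1. the lever is swung wide open (more than 1.2 rad) (value of joint lever above 1.2 rad), for 0.1 s.
2. the blue-band drive stands on the floor of the empty box, let go (x of blue_drive_centre in the frame of empty_box_floor between -0.016 and 0.016 m and y of blue_drive_centre in the frame of empty_box_floor between -0.018 and 0.018 m and z of blue_drive_centre in the frame of empty_box_floor between 0.03 and 0.048 m and angle between blue_drive_centre's own z axis and vertical below 0.3 rad and contact force between the fingers and blue_drive below 0.2 N), for 0.2 s.
3. the orange-band drive is fully home in the dock, let go, with the lever still open (x of orange_drive_centre in the frame of dock between -0.006 and 0.006 m and y of orange_drive_centre in the frame of dock between -0.006 and 0.006 m and z of orange_drive_centre in the frame of dock between 0.047 and 0.055 m and angle between the x axis of orange_drive_centre and the x axis of dock, either way round below 0.1 rad and angle between orange_drive_centre's own z axis and vertical below 0.1 rad and contact force between the fingers and orange_drive below 0.2 N and value of joint lever above 0.6 rad), for 0.2 s.
At the end, for the whole second after the job is handed in: Orange-band drive home in the dock (centred within 6 mm, centre 47-55 mm above its underside, upright and along the slot within 0.1 rad), lever shut over it (below 0.08 rad), blue-band drive standing on the floor of the once empty box (leaning under 0.3 rad); both released, at rest (all of step 2 and x of orange_drive_centre in the frame of dock between -0.006 and 0.006 m and y of orange_drive_centre in the frame of dock between -0.006 and 0.006 m and z of orange_drive_centre in the frame of dock between 0.047 and 0.055 m and angle between the x axis of orange_drive_centre and the x axis of dock, either way round below 0.1 rad and angle between orange_drive_centre's own z axis and vertical below 0.1 rad and value of joint lever below 0.08 rad and linear speed of each of orange_drive, blue_drive below 0.02 m/s and contact force between the fingers and orange_drive below 0.2 N); the robot touches nothing.
It fails at once if a bystander is pushed more than 30 mm or a plain drive is tipped (distance of any of plain_drive_a_centre, plain_drive_b_centre, boxed_drive_centre, bumper_case, screwdriver, mug from where it was at the start of the episode above 0.03 m or angle between any of plain_drive_a_centre, plain_drive_b_centre, boxed_drive_centre's own z axis and vertical above 0.5 rad).
It fails at once if the blue-band drive is tipped over (more than 0.7 rad) (angle between blue_drive_centre's own z axis and vertical above 0.7 rad).
It fails at once if the orange-band drive is tipped over (more than 0.7 rad) (angle between orange_drive_centre's own z axis and vertical above 0.7 rad).
It fails at once if the blue-band drive is let fall (out of the fingers and faster than 0.9 m/s, about 4 cm of free fall) (contact force between the fingers and blue_drive below 0.2 N and linear speed of blue_drive above 0.9 m/s).
It fails at once if the orange-band drive is let fall (out of the fingers and faster than 0.9 m/s, about 4 cm of free fall) (contact force between the fingers and orange_drive below 0.2 N and linear speed of orange_drive above 0.9 m/s).
It also fails if it takes over 72 s, if anything falls off the work surface, if the arm or the gripper's body presses on something with over 40 N, if the wrist force passes 120 N, or if a joint passes its speed limit or range.

### The arm

A 6-joint arm with a two-finger parallel gripper is mounted at the origin on the work surface. World frame = base frame: x ahead of the robot, y to its left, z up, the work surface at z = 0. Lengths are in m, angles in rad, forces in N, time in s.
With the tool pointing down it reaches from about 0.275 to 0.75 m from the base axis. Payload 10.2 kg.
Tool frame: the origin (TCP) lies on the front face of the gripper's body, between the roots of the fingers; the fingertips stand 64 mm ahead of it and the grasp point (between the pads) lies 45 mm ahead of it; z points along the fingers, y is the direction in which the jaws open and shut (so a half turn about z gives the same grasp; the last joint's range is limited). The gripper opens to 88 mm and grips with 3 to 60 N. Pads are 18 mm wide; open, the fingers measure 123 mm over their backs; the gripper's body (75 mm by 187 mm) begins 45 mm behind the grasp point.
Start: joints at [-1.557, 0.313, 1.498, -0, 1.331, -0.223], TCP at [0.123, -0.51, 0.303] pointing down, gripper open.
Joint ranges: [-2.94, 2.94], [-0.97, 2.17], [0.19, 2.56], [-1.23, 4.37], [0.02, 3.11], [-2.88, 2.88]. Speed limits (rad/s): [2.39, 2.39, 3.01, 3.14, 3.14, 3.14].

### API

Orientations are given as a rotation vector (axis times angle).
In Python, from workcell import env, gripper_open, close, readout, eyes gives the robot as it stands. Calls block until the motion is done:
- env.movep(position, orientation): joint-space move of the TCP to a pose.
- env.movel(position, orientation=None, feed=0.15, guard=None): straight line of the TCP; orientation=None keeps the orientation; feed is the mean speed in m/s. With guard (N) it stops when the force on the tool has changed by that much, and returns True; else False.
- env.move_j(angles): joint-space move.
- gripper_open() and close(): open the fingers fully, or close them until they stop; the grip force is fixed at half the most.
- env.wait(seconds).
- env.inverse_kinematics(position, orientation): joint angles nearest the present ones, or None.
- readout.get_state(): the state.
- eyes.read_camera(name): name is "scene" or "top"; returns a dict with "image" (420x560x3 uint8, blue, green, red), "mtx" (3x3 intrinsics, pixels), "R" (3x3) and "t" (3): a world point X has camera coordinates R X + t. Camera axes: x right, y down, z forward; pixel columns grow to the right and rows downward; lengths in m; the calibration is good to about 2 mm. A picture is of the moment at which its call begins. There is no depth.
A pose or a line that the arm cannot do raises env.MotionError and nothing moves.
- env.finish_job(): hands the job in, once; it reports no verdict.
The state is a dict: "t": time; "joint_positions": joint angles; "qd": joint speeds; "effort": joint torques, N m; "eef_pos": TCP position; "tool_rot": TCP orientation; "force": force on the tool from outside, world axes, zero at the start; "ft_torque": the same for the moment, N m; "grip_width": opening from 0.0 (shut) to 1.0 (fully open).
Only numpy, scipy, OpenCV 4.12 (cv2) and the standard library are available. Lean on these libraries where they do the work, as an engineer would, in place of code of your own. Each camera call takes 0.05 s, during which the arm holds its last target.

## Working session

There is one attempt and no reset: what is moved stays moved. The work goes in short steps, each a Python script; the robot and the scene stay as the last script left them, time stands still between calls to the robot, and variables do not carry over. Pictures are saved under pics/ and viewed, and the job is handed in when it is done.

```bash
ls; mkdir -p pics; python3 - <<'E'
from workcell import env, eyes, readout
import cv2, numpy as np
for n in("scene","top"):
    r=eyes.read_camera(n); cv2.imwrite(f"pics/{n}0.png",r["image"])
    print(n,np.array(r["mtx"]).tolist(),np.round(r["R"],4).tolist(),np.round(r["t"],4).tolist())
print(readout.get_state())
E
```

```text
pics
scene [[421.5206955682768, 0.0, 272.7256191604365], [0.0, 421.5206955682768, 210.25338762118676], [0.0, 0.0, 1.0]] [[0.13, 0.9914, 0.0135], [0.824, -0.1005, -0.5577], [-0.5515, 0.0836, -0.83]] [-0.0596, -0.3308, 1.5427]
top [[472.04841451443446, 0.0, 271.8318232576541], [0.0, 472.04841451443446, 213.33254524491844], [0.0, 0.0, 1.0]] [[0.0103, -0.9999, 0.012], [-0.9968, -0.0112, -0.0792], [0.0793, -0.0112, -0.9968]] [-0.0294, 0.4708, 1.4837]
{'t': 0.1, 'joint_positions': array([-1.55742452e+00,  3.13365844e-01,  1.49833694e+00,  2.75884895e-05,
        1.33101136e+00, -2.23399879e-01]), 'qd': array([ 2.03257861e-03, -1.76182948e-03, -1.90803993e-03,  9.36747907e-05,
        2.29519619e-04,  6.86596502e-04]), 'effort': array([ 3.45348948e-03, -4.02812684e+01, -2.52643347e+01,  6.95947255e-02,
        3.41860461e-02, -6.11095311e-05]), 'eef_pos': array([ 0.1231381 , -0.5102055 ,  0.30224179]), 'tool_rot': array([-3.11849981e+00, -3.70910314e-01, -2.26434153e-04]), 'force': array([ 0.1268357 , -0.10879084, -0.22438894]), 'ft_torque': array([-0.0085129 , -0.01045397,  0.03040829]), 'grip_width': 0.9980097013475615}
```

View pics/scene0.png

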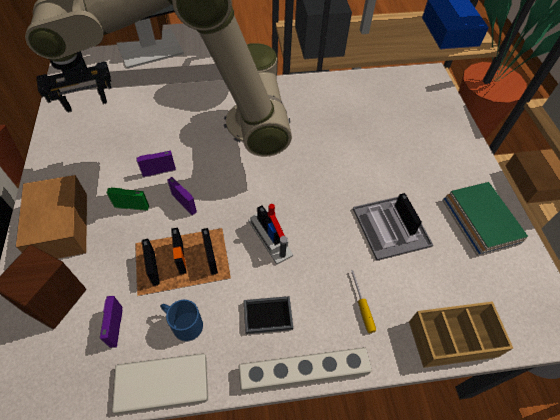

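View pics/top0.png

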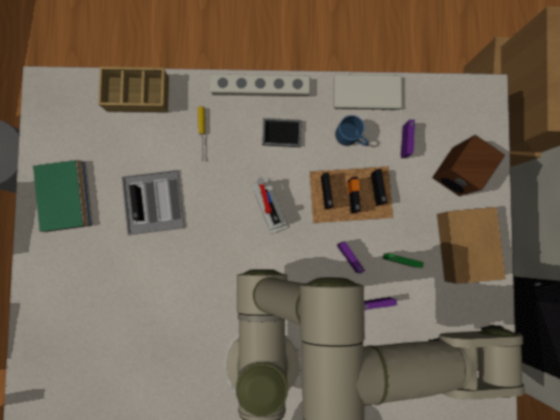

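The scene view shows the dock at about (270,235), the orange drive at (178,250) between two plain drives, and the boxes at (390,225). In the top view the dock is at (270,205), the mat at (352,193) and the tray at (153,202). I'll zoom in next.

```bash
python3 - <<'E'
import cv2, numpy as np
def crop(n,x,y,w,h,s):
    im=cv2.imread(f"pics/{n}0.png")[y:y+h,x:x+w]
    im=np.clip(255*(im/255.)**0.6,0,255).astype(np.uint8)
    return cv2.resize(im,None,fx=s,fy=s,interpolation=cv2.INTER_CUBIC)
cv2.imwrite("pics/t_dock.png",crop("top",240,165,66,76,7))
cv2.imwrite("pics/t_mat.png",crop("top",305,160,95,70,8))
cv2.imwrite("pics/t_tray.png",crop("top",115,162,75,75,8))
cv2.imwrite("pics/s_dock.png",crop("scene",240,195,60,75,8))
cv2.imwrite("pics/s_mat.png",crop("scene",130,220,105,75,7))
cv2.imwrite("pics/s_tray.png",crop("scene",345,185,95,75,8))
E
```

```text
(no output)
```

View pics/t_dock.png

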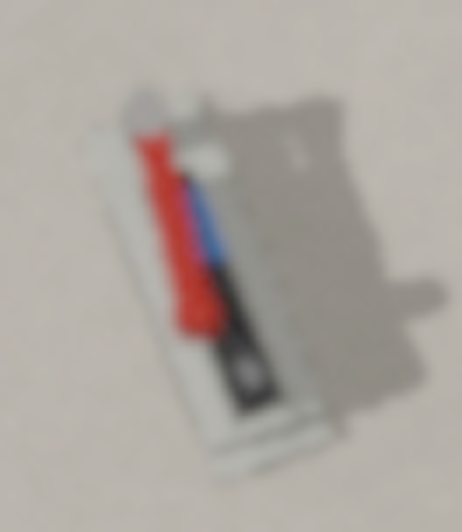

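View pics/t_mat.png

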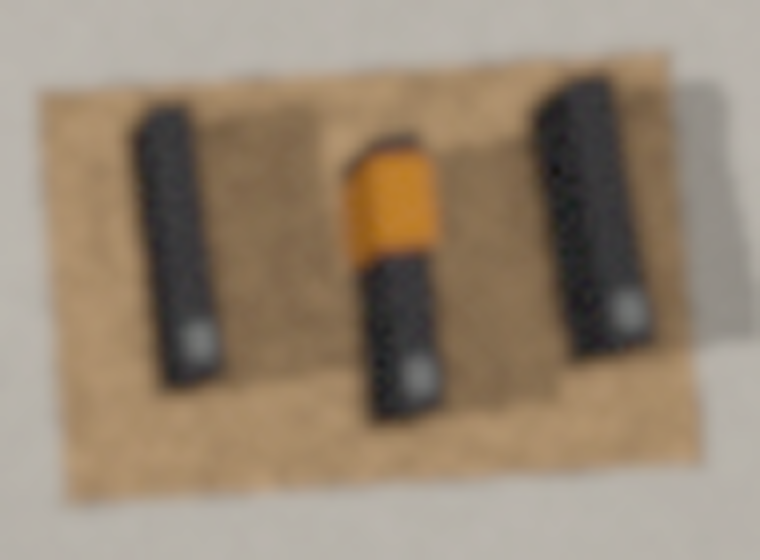

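View pics/t_tray.png

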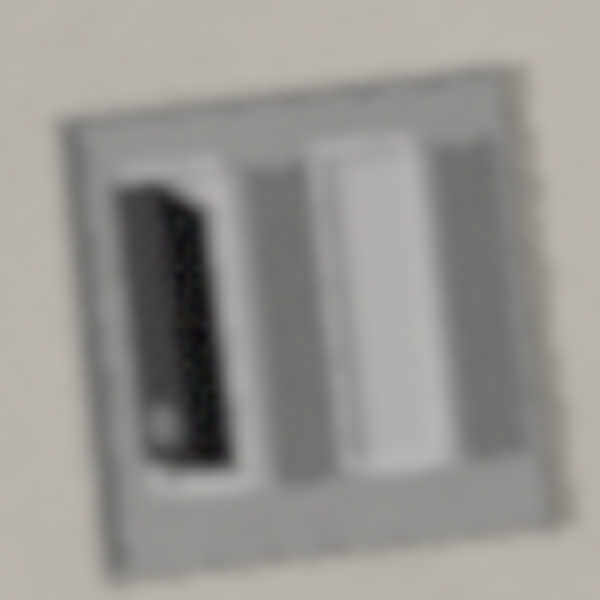

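View pics/s_dock.png

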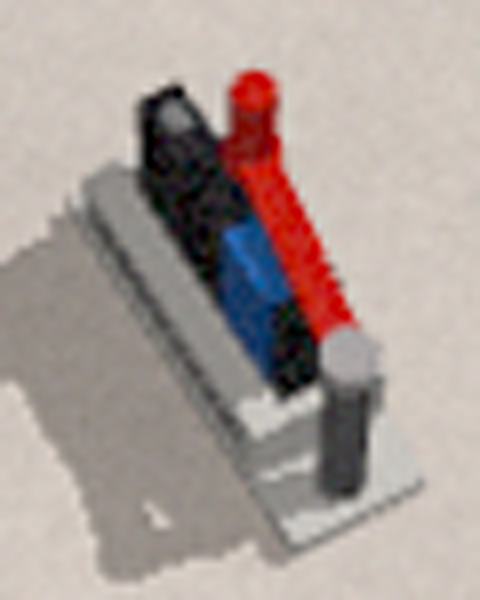

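View pics/s_mat.png

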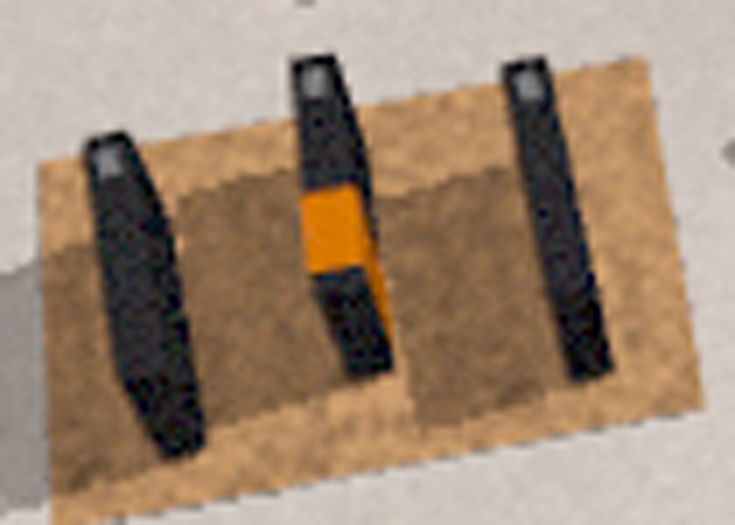

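View pics/s_tray.png

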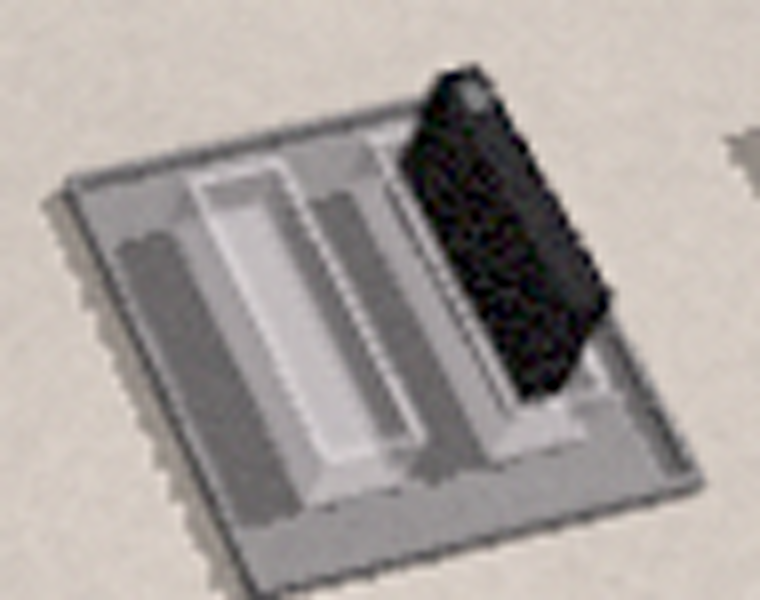

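```bash
cat > vis.py <<'E'
import cv2, numpy as np
from scipy.optimize import minimize
S=6
class Cam:
    def __init__(s,r):
        s.im=r["image"];s.K=np.array(r["mtx"]);s.R=np.array(r["R"]);s.t=np.array(r["t"])
    def proj(s,X):
        c=np.atleast_2d(X)@s.R.T+s.t; p=c@s.K.T; return p[:,:2]/p[:,2:]
    def ray(s,uv,z):
        d=s.R.T@np.linalg.inv(s.K)@np.array([uv[0],uv[1],1.]); o=-s.R.T@s.t
        return o+d*(z-o[2])/d[2]
def box(p,L,W,z0,z1):
    x,y,a=p; c,s=np.cos(a),np.sin(a)
    return np.array([[x+c*u-s*v,y+s*u+c*v,z] for z in(z0,z1) for u in(-L/2,L/2) for v in(-W/2,W/2)])
def render(cam,parts,roi):
    x0,y0,w,h=roi; m=np.zeros((h*S,w*S),np.uint8)
    for P in parts:
        q=((cam.proj(P)-[x0,y0]+.5)*S-.5)
        hl=cv2.convexHull(q.astype(np.float32))
        cv2.fillConvexPoly(m,np.round(hl*16).astype(np.int32),255,cv2.LINE_AA,4)
    return cv2.resize(m,(w,h),interpolation=cv2.INTER_AREA)/255.
def fit(cams,soft,ign,rois,mk,p0,step=(.004,.004,.04)):
    def cost(p): return sum((((render(c,mk(p),r)-s)**2)*(1-g)).sum() for c,s,g,r in zip(cams,soft,ign,rois))
    sx=np.array([p0]+[np.array(p0)+np.eye(3)[i]*step[i] for i in range(3)])
    b=minimize(cost,p0,method="Nelder-Mead",options=dict(initial_simplex=sx,xatol=1e-5,fatol=1e-4,maxiter=400))
    return b.x,b.fun
E
cat > m1.py <<'E'
from vis import *
from workcell import eyes
cs=Cam(eyes.read_camera("scene"));ct=Cam(eyes.read_camera("top"))
print("cams",-cs.R.T@cs.t,-ct.R.T@ct.t)
def pt(c,crop,s,uv,z): return c.ray((np.array(uv)+.5)/s-.5+np.array(crop),z)
P=lambda n,v:print(n,np.round(v,4))
P("hub t",pt(ct,(240,165),7,(150,105),.104));P("hub s",pt(cs,(240,195),8,(350,352),.104))
P("knob t",pt(ct,(240,165),7,(203,318),.140));P("knob s",pt(cs,(240,195),8,(253,88),.140))
P("drv end t",pt(ct,(240,165),7,(260,402),.092));P("drv end s",pt(cs,(240,195),8,(163,92),.092))
P("orange t",pt(ct,(305,160),8,(405,280),.083));P("orange s",pt(cs,(130,220),7,(338,215),.083))
P("pa t",pt(ct,(305,160),8,(182,245),.083));P("pb t",pt(ct,(305,160),8,(605,215),.083))
P("boxdrv t",pt(ct,(115,162),8,(150,320),.088));P("boxfloor t",pt(ct,(115,162),8,(380,305),.039));P("boxfl s",pt(cs,(345,185),8,(310,310),.039))
for n,c in(("s",cs),("t",ct)): np.savez(f"cam_{n}.npz",image=c.im,mtx=c.K,R=c.R,t=c.t)
E
python3 m1.py
```

```text
cams [ 1.13112001 -0.10307595  1.09667866] [ 0.35186431 -0.00749952  1.516558  ]
hub t [0.5662 0.0104 0.104 ]
hub s [0.5668 0.0134 0.104 ]
knob t [ 0.4711 -0.0133  0.14  ]
knob s [ 0.4794 -0.0089  0.14  ]
drv end t [ 0.4391 -0.0385  0.092 ]
drv end s [ 0.4446 -0.0367  0.092 ]
orange t [ 0.5265 -0.2783  0.083 ]
orange s [ 0.5561 -0.2737  0.083 ]
pa t [ 0.539  -0.1928  0.083 ]
pb t [ 0.5525 -0.3553  0.083 ]
boxdrv t [0.4966 0.3967 0.088 ]
boxfloor t [0.5086 0.3209 0.039 ]
boxfl s [0.5145 0.3239 0.039 ]
```

```bash
cat > m2.py <<'E'
from vis import *
import sys
tag=sys.argv[1] if len(sys.argv)>1 else ""
cs,ct=[Cam(np.load(f"cam_{n}.npz")) for n in"st"]
def masks(c,roi,lo,hi):
    x,y,w,h=roi; im=c.im[y:y+h,x:x+w].astype(float)
    g=im.max(2); B,G,R=im[...,0],im[...,1],im[...,2]
    dark=np.clip((hi-g)/(hi-lo),0,1)
    return im,dark
def roi_of(c,p,z0,z1,pad=6):
    q=c.proj(box(p,.13,.04,z0,z1)); a=np.floor(q.min(0))-pad; b=np.ceil(q.max(0))+pad
    return (int(a[0]),int(a[1]),int(b[0]-a[0]),int(b[1]-a[1]))
def overlay(c,mk,p,fn):
    allp=np.vstack(mk(p)); q=c.proj(allp); a=np.floor(q.min(0)).astype(int)-8; b=np.ceil(q.max(0)).astype(int)+8
    im=c.im[a[1]:b[1],a[0]:b[0]]; k=int(min(380/im.shape[0],390/im.shape[1])); im=cv2.resize(im,None,fx=k,fy=k,interpolation=cv2.INTER_NEAREST)
    im=np.clip(255*(im/255.)**.6,0,255).astype(np.uint8)
    for P in mk(p):
        h=cv2.convexHull(((c.proj(P)-a+.5)*k-.5).astype(np.float32)); cv2.polylines(im,[np.round(h).astype(int)],True,(0,255,0),1)
    return im
def pair(ims,fn):
    h=max(i.shape[0] for i in ims); cv2.imwrite(fn,np.hstack([cv2.copyMakeBorder(i,0,h-i.shape[0],0,4,0) for i in ims]))
def drive(name,p0,zb,zvis=None,orange=False,ignred=False,lohi=((25,75),(25,65)),save=True,band=None,exbox=None):
    zv=zb if zvis is None else zvis
    mk=lambda p:[box(p,.110,.020,zv,zb+.08)]
    for sel,lab in(((0,1),"both"),((0,),"s"),((1,),"t")):
        cams=[(cs,ct)[i] for i in sel]; rois=[roi_of(c,p0,zv,zb+.08) for c in cams]; soft=[];ign=[]
        for i,c,r in zip(sel,cams,rois):
            im,d=masks(c,r,*lohi[i]); B,G,R=im[...,0],im[...,1],im[...,2]
            hsv=cv2.cvtColor(im.astype(np.uint8),cv2.COLOR_BGR2HSV)
            if orange: d=np.maximum(d,np.clip((hsv[...,1]-190.)/30,0,1))
            if ignred: d=np.maximum(d,((B>1.5*R)&(B>40)).astype(float))
            g=np.zeros_like(d)
            if ignred: g=cv2.dilate(((R>1.6*B)&(R>60)).astype(np.uint8),np.ones((3,3))).astype(float)
            soft.append(d);ign.append(g)
        x,f=fit(cams,soft,ign,rois,mk,p0); print(name,lab,np.round(x,4),round(f,2),round(float(sum((s*s).sum() for s in soft)),1))
        if lab=="both": best=x
    if save: pair([overlay(c,mk,best,"") for c in(cs,ct)],f"pics/fit_{name}{tag}.png")
    return best
if __name__=="__main__":
    drive("orange",[.53,-.275,.08],.003,orange=True)
    drive("pa",[.54,-.193,.12],.003)
    drive("pb",[.555,-.355,.12],.003)
    drive("boxd",[.50,.397,.1],.008,zvis=.04)
    drive("blue",[.49,-.018,.4],.012,zvis=.045,ignred=True)
E
python3 m2.py
```

```text
orange both [ 0.5322 -0.2799  0.1007] 144.84 656.8
orange s [ 0.5339 -0.2795  0.105 ] 42.89 395.9
orange t [ 0.5314 -0.2809  0.0568] 92.69 261.0
pa both [ 0.5443 -0.1937  0.1364] 130.13 515.7
pa s [ 0.5459 -0.1934  0.1363] 34.22 299.1
pa t [ 0.5434 -0.1961  0.0712] 90.1 216.6
pb both [ 0.5584 -0.3569  0.1811] 128.07 774.8
pb s [ 0.561  -0.3563  0.1856] 40.34 446.4
pb t [ 0.5548 -0.3581  0.1373] 80.51 328.4
boxd both [0.5015 0.3937 0.1456] 131.98 877.7
boxd s [0.5048 0.3932 0.1287] 63.57 586.2
boxd t [0.4953 0.3933 0.1574] 45.59 291.5
blue both [ 0.4947 -0.0178  0.3956] 154.94 503.1
blue s [ 0.4962 -0.0189  0.3858] 98.75 431.1
blue t [ 0.4926 -0.0156  0.3821] 28.7 72.1
```

```bash
python3 - <<'E'
import cv2,numpy as np
a=[cv2.imread(f"pics/fit_{n}.png") for n in("orange","blue","boxd")]
for i in a: print(i.shape)
E
```

```text
(330, 364, 3)
(378, 512, 3)
(348, 464, 3)
```

View pics/fit_orange.png

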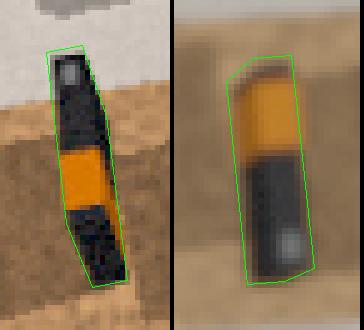

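View pics/fit_blue.png

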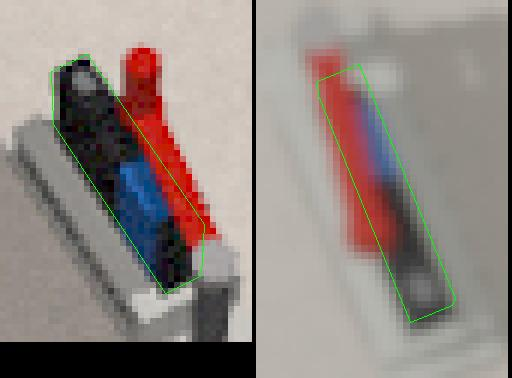

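View pics/fit_boxd.png

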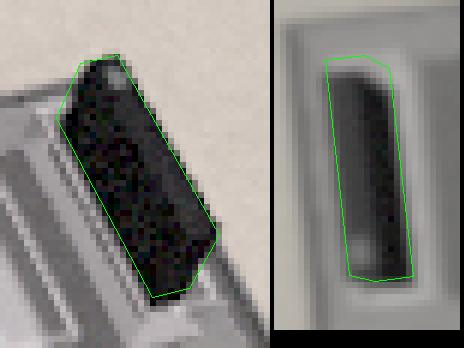

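```bash
python3 - <<'E'
import numpy as np
t=np.load("cam_t.npz")["image"];s=np.load("cam_s.npz")["image"]
print(t[199,340:370].max(1));print(t[183,340:370].tolist()[5:25]);print(t[190,318:340].max(1))
print(s[262,165:195].max(1));print(s[240,165:195].max(1)); print(t[202,125:150].max(1))
E
```

```text
[83 79 79 80 83 83 85 85 79 60 32 14 13 15 21 22 22 22 26 45 66 76 81 84
 86 87 86 88 90 92]
[[43, 72, 101], [44, 75, 108], [37, 68, 105], [21, 54, 100], [13, 49, 102], [6, 52, 110], [7, 61, 127], [13, 72, 144], [15, 78, 154], [13, 79, 156], [10, 79, 156], [12, 80, 156], [16, 78, 151], [22, 73, 137], [28, 65, 112], [34, 60, 91], [36, 59, 84], [36, 60, 84], [38, 61, 86], [39, 63, 88]]
[123 129 127 108  72  35  17  16  21  23  23  25  37  60  76  85  88  90
  88  87  85  81]
[ 81  87  91  88  96  99  95  85  79  60  23   5   7  13  15   8   1  10
  44 116 113  86  81  84  80  83  86  82  75  72]
[138 143 141 138 145 165 167  78  20  11  16  19  14  21  15   8  11 122
 134 128 134 132 150 153 151 139 143 145 151 158]
[ 85  72  79  93  93  79  55  35  27  26  24  17   9   8   5   3  27  72
 111 125 119 104  86  72  66]
```

```bash
sed -i 's/lohi=((25,75),(25,65))/lohi=((20,85),(20,80))/' m2.py; python3 m2.py; python3 - <<'E'
from m2 import *
p=[.5314,-.2809,.0568]
r=roi_of(ct,p,.003,.083); im,d=masks(ct,r,20,80)
m=render(ct,[box(p,.11,.02,.003,.083)],r)
k=8;f=lambda a:cv2.resize((a*255).astype(np.uint8),None,fx=k,fy=k,interpolation=cv2.INTER_NEAREST)
cv2.imwrite("pics/dbg.png",np.hstack([f(d),f(m),f(im.max(2)/255)]))
E
```

```text
orange both [ 0.5321 -0.2801  0.1025] 124.13 662.9
orange s [ 0.5337 -0.2796  0.1035] 43.03 399.9
orange t [ 0.5314 -0.2815  0.0786] 71.47 263.0
pa both [ 0.544  -0.194   0.1375] 109.17 515.8
pa s [ 0.5465 -0.1934  0.1362] 32.73 301.4
pa t [ 0.5432 -0.1958  0.0942] 66.02 214.4
pb both [ 0.558  -0.3572  0.1794] 109.72 781.5
pb s [ 0.5604 -0.3565  0.1832] 39.48 449.6
pb t [ 0.5549 -0.3585  0.1418] 60.54 331.9
boxd both [0.5016 0.3939 0.1415] 146.01 897.7
boxd s [0.5045 0.3932 0.1274] 78.62 601.0
boxd t [0.4955 0.3935 0.1598] 41.07 296.7
blue both [ 0.4947 -0.0179  0.3919] 140.29 504.2
blue s [ 0.4963 -0.019   0.3829] 93.87 428.9
blue t [ 0.4913 -0.0168  0.4005] 19.99 75.3
```

View pics/dbg.png

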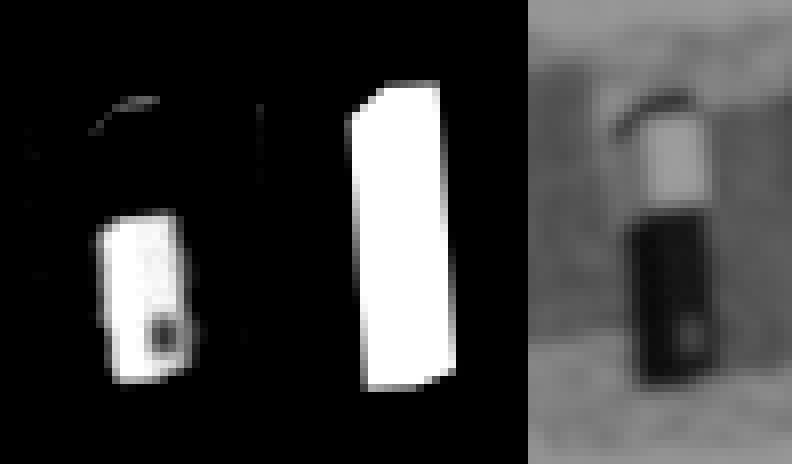

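```bash
python3 - <<'E'
from m2 import *
def crop(c,x,y,w,h,s):
    im=c.im[y:y+h,x:x+w]; im=cv2.resize(im,None,fx=s,fy=s,interpolation=cv2.INTER_CUBIC)
    g=im.astype(float); lo,hi=np.percentile(g,1),np.percentile(g,99.5); return np.clip((g-lo)/(hi-lo)*255,0,255).astype(np.uint8)
p=[.510,.322,.12]
for n,c,r in(("s",cs,(352,192,56,66)),("t",ct,(140,170,56,66))):
    s=9 ; im=crop(c,*r,s)
    for L,W,z,col in((.13,.04,.039,(0,255,0)),(.122,.032,.008,(0,0,255)),(.122,.032,.039,(255,255,0))):
        q=c.proj(box(p,L,W,z,z+1e-6)[:4])[[0,1,3,2]]
        cv2.polylines(im,[np.round((q-r[:2]+.5)*s-.5).astype(int)],True,col,1)
    cv2.imwrite(f"pics/ebox_{n}.png",im)
a=[cv2.imread(f"pics/ebox_{n}.png") for n in"st"]
im=np.hstack(a); print(im.shape); cv2.imwrite("pics/ebox.png",cv2.resize(im,None,fx=.79,fy=.79) if im.shape[1]>800 else im)
E
```

```text
(594, 1008, 3)
```

View pics/ebox.png

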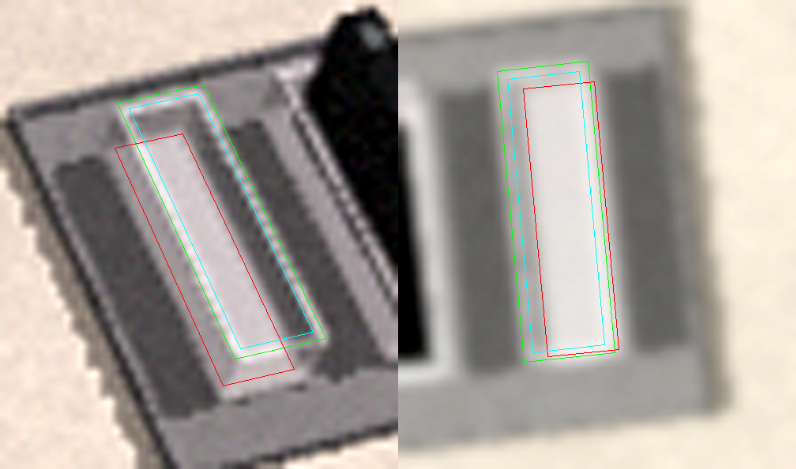

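```bash
cat > ov.py <<'E'
from m2 import *
def ovl(rects,circs,rois,fn,s=9,cams=None):
    out=[]
    for c,r in zip(cams or (cs,ct),rois):
        x,y,w,h=r; im=cv2.resize(c.im[y:y+h,x:x+w],None,fx=s,fy=s,interpolation=cv2.INTER_CUBIC)
        g=im.astype(float); lo,hi=np.percentile(g,1),np.percentile(g,99.5); im=np.clip((g-lo)/(hi-lo)*255,0,255).astype(np.uint8)
        for p,L,W,z,col in rects:
            q=c.proj(box(p,L,W,z,z+1e-6)[:4])[[0,1,3,2]]; cv2.polylines(im,[np.round((q-r[:2]+.5)*s-.5).astype(int)],True,col,1)
        for X,rad,col in circs:
            a=np.linspace(0,6.28,40); q=c.proj(np.c_[X[0]+rad*np.cos(a),X[1]+rad*np.sin(a),0*a+X[2]]); cv2.polylines(im,[np.round((q-r[:2]+.5)*s-.5).astype(int)],True,col,1)
        out.append(im)
    h=max(i.shape[0] for i in out); im=np.hstack([cv2.copyMakeBorder(i,0,h-i.shape[0],0,4,0) for i in out]); k=min(1,800/im.shape[1],600/im.shape[0]); cv2.imwrite(fn,cv2.resize(im,None,fx=k,fy=k,interpolation=cv2.INTER_AREA))
E
cat > d1.py <<'E'
from ov import *
import sys
x,y,a,th=map(float,sys.argv[1:5]); p=[x,y,a]
D=lambda u,v,z:(x+np.cos(a)*u-np.sin(a)*v,y+np.sin(a)*u+np.cos(a)*v,z)
k=D(.08-.091*np.cos(th),.091*np.sin(th),.140)
print("knob",k,"hinge",D(.08,0,.124))
ovl([(p,.129,.057,.045,(0,255,0)),(p,.115,.025,.045,(255,255,0)),(p,.11,.02,.092,(255,0,255))],[(D(.08,0,.104),.009,(0,255,0)),(k,.009,(255,255,0))],[(245,198,50,68),(250,172,42,64)],sys.argv[5])
E
python3 d1.py .4945 -.018 .39 .15 pics/dock1.png
```

```text
knob (np.float64(0.4801009690770503), np.float64(-0.00921586579501633), 0.14) hinge (np.float64(0.568492724788585), np.float64(0.012415073209852915), 0.124)
```

View pics/dock1.png

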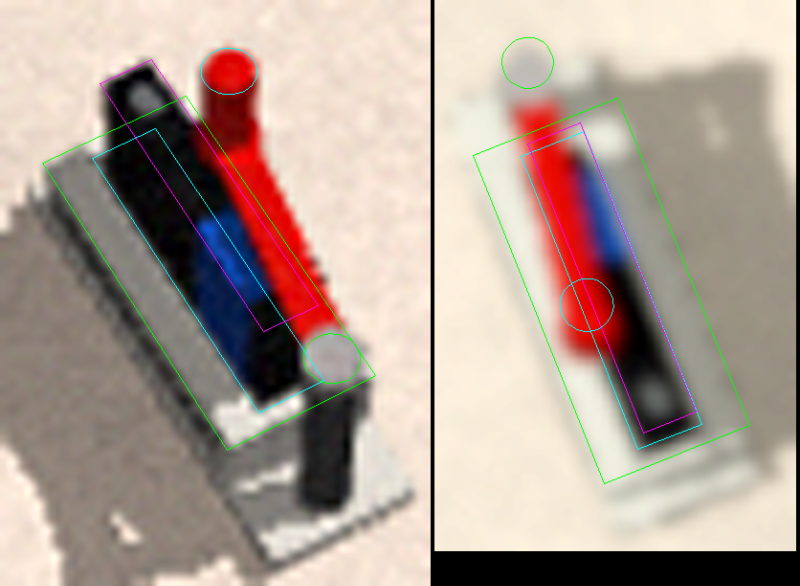

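```bash
cat > rb.py <<'E'
import numpy as np
from scipy.spatial.transform import Rotation as Rn
from workcell import env, gripper_open, close, readout, eyes
def ori(phi):  # jaw direction at world angle phi, tool down
    c,s=np.cos(phi),np.sin(phi); return Rn.from_matrix(np.array([[-s,c,0],[c,s,0],[0,0,-1.]]).T).as_rotvec()
def best_phi(phi,pos):
    out=[]
    q0=readout.get_state()["joint_positions"]
    for k in(-1,0,1):
        q=env.inverse_kinematics(pos,ori(phi+k*np.pi))
        if q is not None: out.append((abs(q-q0).max(),phi+k*np.pi,q))
    return out
def st(lab=""):
    s=readout.get_state(); print(lab,"t",round(s["t"],2),"p",np.round(s["eef_pos"],4),"F",np.round(s["force"],1),"w",round(s["grip_width"]*88,1)); return s
# dock frame
DX,DY,DA=.4938,-.018,.39
def D(u,v): return np.array([DX+np.cos(DA)*u-np.sin(DA)*v,DY+np.sin(DA)*u+np.cos(DA)*v])
H=D(.08,0)
def knob(th): r=np.pi+DA-th; return H+.091*np.array([np.cos(r),np.sin(r)])
def kphi(th): return np.pi/2+DA-th
def P(xy,gz): return [xy[0],xy[1],gz+.045]   # grasp point height gz
E
python3 - <<'E'
from rb import *
for k in(-1,0,1):
    r=[]
    for th in np.linspace(.14,1.8,7):
        q=env.inverse_kinematics(P(knob(th),.127),ori(kphi(th)+k*np.pi)); r.append(None if q is None else np.round(q,2).tolist())
    print(k,r[0],r[3],r[-1])
for n,xy,ph in(("dock",D(0,0),DA+np.pi/2),("orange",(.5325,-.2803),.1+np.pi/2),("box",(.51,.322),.12+np.pi/2)):
    for d,p,q in best_phi(ph,P(xy,.2)): print(n,round(p,2),np.round(q,2))
E
```

```text
-1 [-0.27, 0.37, 1.8, -0.0, 0.98, 1.05] [-0.11, 0.4, 1.75, -0.0, 0.99, 2.04] None
0 [-0.27, 0.37, 1.8, -0.0, 0.98, -2.09] [-0.11, 0.4, 1.75, -0.0, 0.99, -1.1] [-0.03, 0.53, 1.55, -0.0, 1.07, -0.19]
1 [-0.27, 0.37, 1.8, -0.0, 0.98, 1.05] [-0.11, 0.4, 1.75, -0.0, 0.99, 2.04] None
dock -1.18 [-0.27  0.3   1.67 -0.    1.17  0.91]
dock 1.96 [-0.27  0.3   1.67 -0.    1.17 -2.23]
dock 5.1 [-0.27  0.3   1.67 -0.    1.17  0.91]
orange -1.47 [-0.68  0.53  1.34 -0.    1.28  0.79]
orange 1.67 [-0.68  0.53  1.34 -0.    1.28 -2.35]
orange 4.81 [-0.68  0.53  1.34 -0.    1.28  0.79]
box -1.45 [ 0.37  0.53  1.33 -0.    1.28  1.82]
box 1.69 [ 0.37  0.53  1.33  0.    1.28 -1.32]
box 4.83 [ 0.37  0.53  1.33 -0.    1.28  1.82]
```

```bash
python3 - <<'E'
from rb import *
import cv2
th=.14
print(knob(th))
env.movep(P(knob(th),.22),ori(kphi(th))); st("above")
print(env.movel(P(knob(th),.127),feed=.15,guard=8)); st("down")
for n in("scene","top"): cv2.imwrite(f"pics/{n}_k.png",eyes.read_camera(n)["image"])
E
python3 - <<'E'
import cv2,numpy as np
a=cv2.imread("pics/scene_k.png")[150:290,190:350];b=cv2.imread("pics/top_k.png")[140:280,190:350]
cv2.imwrite("pics/k1.png",np.hstack([cv2.resize(i,None,fx=2.5,fy=2.5,interpolation=cv2.INTER_CUBIC) for i in(a,b)]))
E
```

```text
[ 0.47962169 -0.01009869]
above t 2.4 p [ 0.4797 -0.0107  0.265 ] F [-0.  -0.3 -0.9] w 87.8
False
down t 3.17 p [ 0.48   -0.0103  0.1727] F [0.3 0.1 1.1] w 87.9
```

View pics/k1.png

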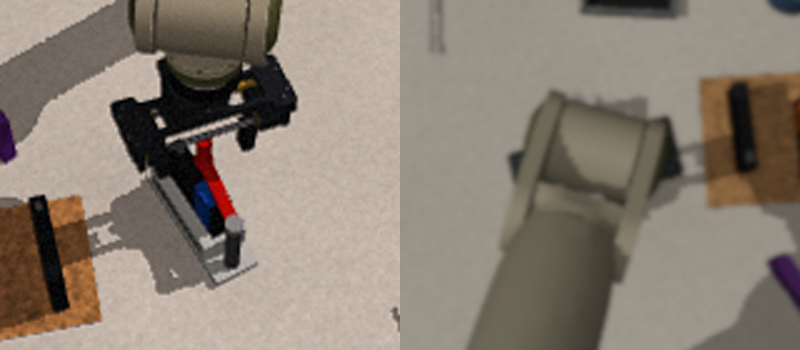

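The knob sits between the open fingers, with the right finger at about (245,135) in the crop. Next I'll pinch it and swing it open.

```bash
python3 - <<'E'
from rb import *
close(); s=st("closed")
for th in np.arange(.34,1.76,.2).tolist()+[1.78]:
    env.movep(P(knob(th),.127),ori(kphi(th))); st(f"{th:.2f}")
gripper_open(); st("rel")
env.movel(P(knob(1.78),.24),feed=.2); st("up")
E
```

```text
closed t 4.34 p [ 0.4795 -0.01    0.172 ] F [ 0.2  0.9 -0.7] w 16.9
0.34 t 4.68 p [0.4768 0.0079 0.172 ] F [-1.6 -1.   0.4] w 17.3
0.54 t 5.03 p [0.4776 0.0257 0.1719] F [-2.6  0.7  1.2] w 16.9
0.74 t 5.37 p [0.4821 0.0432 0.1719] F [-4.1  0.7  2.2] w 17.1
0.94 t 5.71 p [0.4901 0.0595 0.172 ] F [-3.5  0.7  1.6] w 17.2
1.14 t 6.04 p [0.5011 0.0738 0.172 ] F [-2.  -0.3  0. ] w 17.0
1.34 t 6.38 p [0.5148 0.0856 0.172 ] F [ 0.1 -3.2 -0.6] w 17.1
1.54 t 6.7 p [0.5307 0.0944 0.172 ] F [-0.1 -5.2  0. ] w 17.0
1.74 t 7.02 p [0.5479 0.0997 0.172 ] F [-1.9 -6.9  0.2] w 17.0
1.78 t 7.27 p [0.5512 0.1003 0.172 ] F [-1.2 -8.4  0.6] w 17.0
rel t 8.38 p [0.5514 0.1019 0.172 ] F [0.1 0.4 0. ] w 88.1
up t 9.1 p [0.5511 0.1019 0.2838] F [-0.4 -0.2  0.4] w 87.7
```

```bash
python3 - <<'E'
from rb import *
env.movep([.40,.34,.30],ori(1.69)); st()
for n in("scene","top"):
    r=eyes.read_camera(n); np.savez(f"cam_{n[0]}.npz",**r)
E
python3 d1.py .493 -.019 .39 1.78 pics/dock2.png
python3 - <<'E'
from m2 import *
drive("blue",[.49,-.018,.4],.012,zvis=.045,ignred=True)
E
```

```text
t 10.19 p [0.4005 0.3395 0.2994] F [ 0.5 -0.2 -0.1] w 87.9
knob (np.float64(0.550629743820342), np.float64(0.10093184735767909), 0.14) hinge (np.float64(0.5669927247885851), np.float64(0.011415073209852914), 0.124)
blue both [ 0.4926 -0.0186  0.3781] 150.01 683.2
blue s [ 0.4952 -0.0188  0.3834] 90.39 495.3
blue t [ 0.487  -0.019   0.3761] 30.18 187.9
```

View pics/dock2.png

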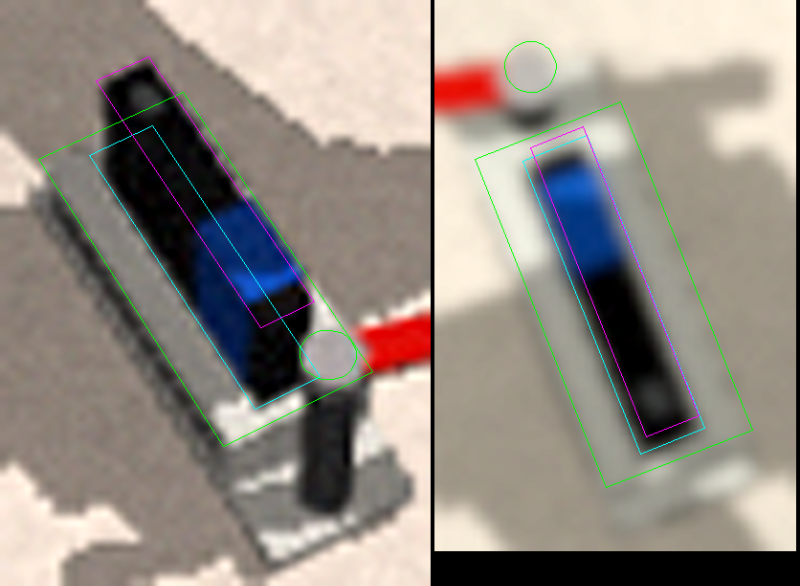

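View pics/fit_blue.png

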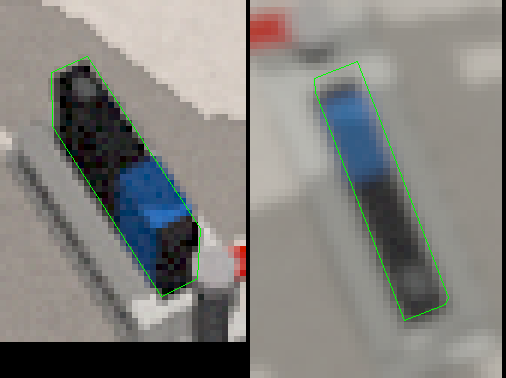

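```bash
sed -i 's/^DX,DY,DA=.*/DX,DY,DA=.4925,-.0185,.385/' rb.py; python3 - <<'E'
from rb import *
o=ori(DA-np.pi/2)
env.movep(P(D(0,0),.20),o); st("above")
print(env.movel(P(D(0,0),.072),feed=.15,guard=8)); st("down")
close(); st("closed")
print(env.movel(P(D(0,0),.16),feed=.08)); s=st("up")
for n in("scene","top"):
    r=eyes.read_camera(n); np.savez(f"cam_{n[0]}.npz",**r); np.savez(f"blueup_{n[0]}.npz",**r)
np.save("blueup_q.npy",s["eef_pos"])
E
python3 - <<'E'
import cv2,numpy as np
a=np.load("cam_s.npz")["image"][150:290,190:350];b=np.load("cam_t.npz")["image"][140:280,190:350]
cv2.imwrite("pics/b1.png",np.hstack([cv2.resize(i,None,fx=2.5,fy=2.5,interpolation=cv2.INTER_CUBIC) for i in(a,b)]))
E
```

```text
above t 12.12 p [ 0.4926 -0.0183  0.2451] F [-0.3 -0.5 -0.1] w 87.8
False
down t 13.12 p [ 0.4929 -0.0185  0.1177] F [ 0.7 -0.1 -0. ] w 88.2
closed t 14.16 p [ 0.4925 -0.0185  0.117 ] F [ 0.3  0.4 -1.2] w 20.0
False
up t 15.41 p [ 0.4923 -0.0185  0.2045] F [-0.   0.3 -2.7] w 19.8
```

View pics/b1.png

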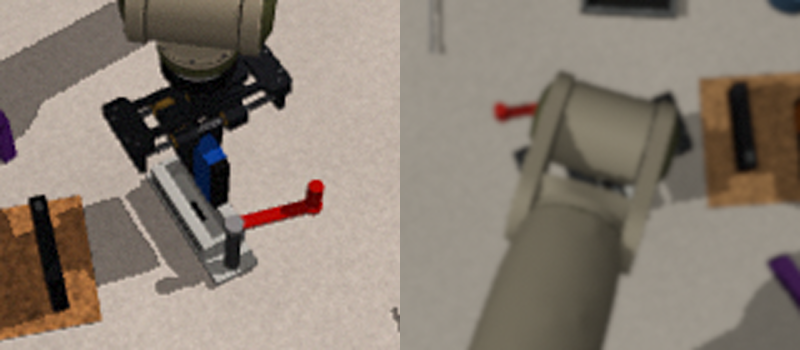

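```bash
cat >> rb.py <<'E'
EX,EY,EA=.510,.322,.12
def E(u,v): return np.array([EX+np.cos(EA)*u-np.sin(EA)*v,EY+np.sin(EA)*u+np.cos(EA)*v])
E
python3 - <<'E'
from rb import *
env.movel(P(D(0,0),.20),feed=.15)
xy=E(0,-.003); o=ori(EA-np.pi/2)
env.movep(P(xy,.20),o); st("above")
print(env.movel(P(xy,.13),feed=.12,guard=10)); st("mid")
for n in("scene","top"):
    r=eyes.read_camera(n); np.savez(f"cam_{n[0]}.npz",**r)
E
python3 - <<'E'
import cv2,numpy as np
a=np.load("cam_s.npz")["image"][140:280,320:460];b=np.load("cam_t.npz")["image"][140:280,90:230]
cv2.imwrite("pics/p1.png",np.hstack([cv2.resize(i,None,fx=2.8,fy=2.8,interpolation=cv2.INTER_CUBIC) for i in(a,b)]))
E
```

```text
above t 17.2 p [0.5107 0.3181 0.2446] F [ 0.1 -1.1 -2.1] w 19.8
False
mid t 17.93 p [0.5108 0.3189 0.1758] F [-0.5  0.3 -1.3] w 19.6
```

View pics/p1.png

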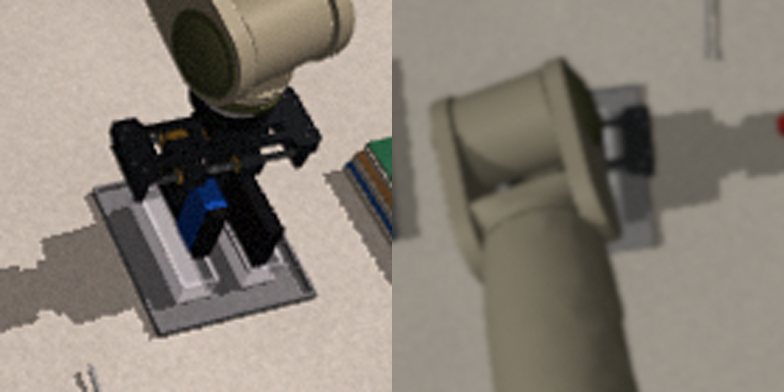

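The blue drive hangs above the empty box, with its near lower corner at about (205,255) in the crop. I'll check it against the projected model.

```bash
python3 - <<'E'
from ov import *
from rb import E,EA
x,y=E(0,-.003); p=[.5108,.3187,EA]; zb=.1758-.045-.02-.04
b=[.510,.322,EA]
ovl([(p,.11,.02,zb,(0,255,0)),(p,.11,.02,zb+.08,(255,0,255)),(b,.122,.032,.039,(0,255,255))],[],[(360,185,60,75)],"pics/p2.png",s=8,cams=[cs])
E
```

```text
(no output)
```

View pics/p2.png

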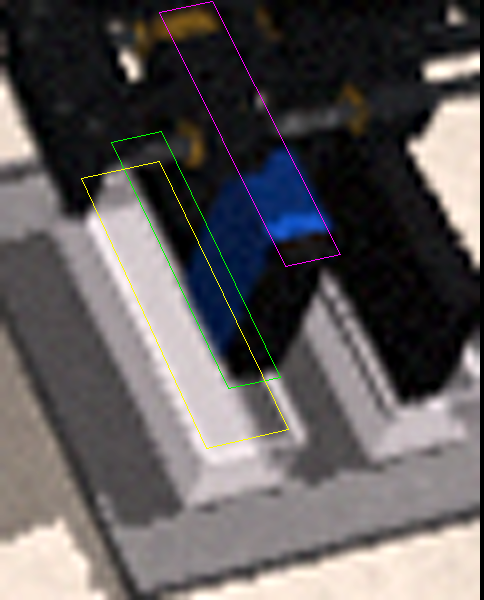

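```bash
python3 - <<'E'
from rb import *
xy=E(.002,-.0035)
print(env.movel(P(xy,.078),feed=.1,guard=10)); st("in")
print(env.movel(P(xy,.0665),feed=.03,guard=4)); st("floor")
E
```

```text
False
in t 18.7 p [0.5127 0.3189 0.1235] F [-0.  -0.5 -1.5] w 19.9
True
floor t 19.08 p [0.5126 0.3191 0.1128] F [-0.6  1.1  3.8] w 19.9
```

```bash
python3 - <<'E'
from rb import *
xy=E(.002,-.0035)
gripper_open(); st("open")
print(env.movel(P(xy,.20),feed=.15)); st("up")
env.movep([.45,.0,.34],ori(EA-np.pi/2)); st()
for n in("scene","top"):
    r=eyes.read_camera(n); np.savez(f"cam_{n[0]}.npz",**r)
E
python3 - <<'E'
from m2 import *
drive("boxd",[.50,.394,.12],.008,zvis=.04); drive("blueB",[.51,.319,.12],.008,zvis=.04,ignred=True)
drive("orange",[.53,-.28,.1],.003,orange=True)
a=cs.im[160:300,320:460];b=ct.im[140:280,90:230]
cv2.imwrite("pics/p3.png",np.hstack([cv2.resize(i,None,fx=2.8,fy=2.8,interpolation=cv2.INTER_CUBIC) for i in(a,b)]))
E
```

```text
open t 20.17 p [0.5121 0.3187 0.1121] F [ 0.3 -1.2  0.2] w 87.9
False
up t 21.2 p [0.5121 0.3186 0.244 ] F [ 0.9  0.1 -0.4] w 88.2
 t 22.48 p [0.4502 0.0006 0.3397] F [-0.3  0.4  0.5] w 88.1
boxd both [0.5015 0.3937 0.1435] 288.23 1026.4
boxd s [0.5046 0.3931 0.1278] 219.75 737.8
boxd t [0.4962 0.3937 0.1604] 43.1 288.6
blueB both [0.5137 0.3187 0.1498] 418.5 1077.6
blueB s [0.516  0.3182 0.1257] 335.98 807.4
blueB t [0.5091 0.3182 0.1593] 65.48 270.2
orange both [ 0.5314 -0.2799  0.0993] 100.14 694.5
orange s [ 0.5343 -0.2793  0.1033] 31.51 409.2
orange t [ 0.5284 -0.2811  0.0472] 54.98 285.3
```

View pics/p3.png

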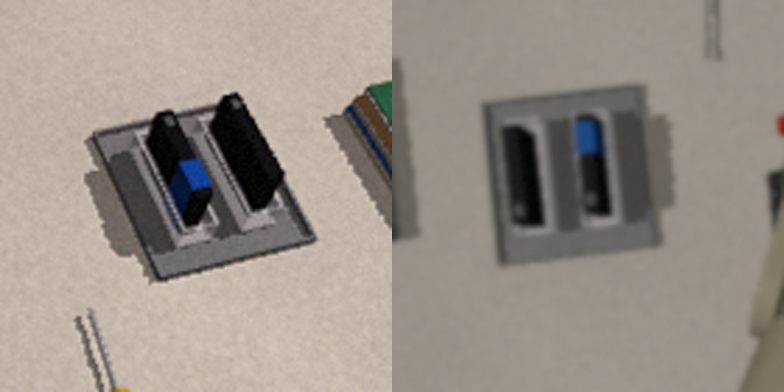

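```bash
python3 - <<'E'
from rb import *
xy=(.532,-.280); o=ori(.10-np.pi/2)
env.movep(P(xy,.20),o); st("above")
print(env.movel(P(xy,.063),feed=.13,guard=6)); st("down")
close(); st("closed")
print(env.movel(P(xy,.20),feed=.12)); st("up")
o=ori(DA-np.pi/2)
env.movep(P(D(0,0),.20),o); st("above dock")
env.movel(P(D(0,0),.16),feed=.1); st("at")
for n in("scene","top"):
    r=eyes.read_camera(n); np.savez(f"cam_{n[0]}.npz",**r)
E
python3 - <<'E'
import cv2,numpy as np
f=lambda n,:cv2.resize(np.load(f"{n}.npz")["image"][195:275,235:325],None,fx=4.4,fy=4.4,interpolation=cv2.INTER_CUBIC)
cv2.imwrite("pics/cmp.png",np.hstack([f("blueup_s"),f("cam_s")]))
cv2.imwrite("pics/o_all.png",np.load("cam_s.npz")["image"])
E
```

```text
above t 23.75 p [ 0.5324 -0.2789  0.2458] F [0.9 0.2 0.3] w 88.2
False
down t 24.95 p [ 0.5323 -0.2802  0.1088] F [ 0.5 -0.1  0.5] w 87.9
closed t 25.98 p [ 0.532 -0.28   0.108] F [ 0.5 -0.8 -0.1] w 19.6
False
up t 27.27 p [ 0.5318 -0.2799  0.2442] F [-0.3 -0.7 -2.5] w 19.7
above dock t 28.31 p [ 0.493  -0.0194  0.245 ] F [ 0.2 -0.8 -1.9] w 19.6
at t 28.86 p [ 0.4928 -0.0189  0.2053] F [-0.3  0.3 -1.4] w 19.4
```

View pics/cmp.png

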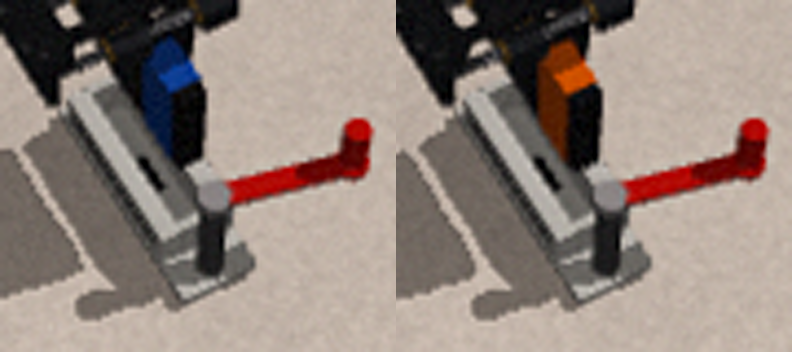

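View pics/o_all.png

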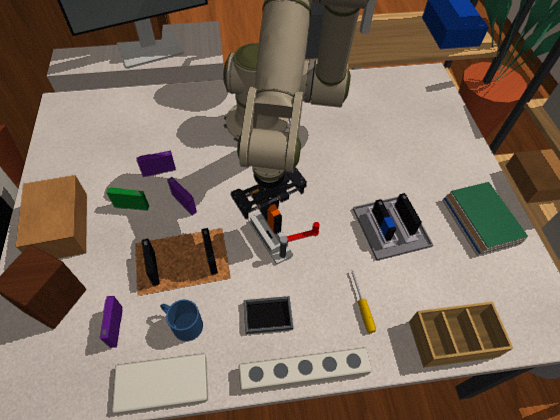

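```bash
python3 - <<'E'
import cv2,numpy as np
A=np.load("blueup_s.npz")["image"];B=np.load("cam_s.npz")["image"]
def g(im,blue):
    im=im[208:236,266:286].astype(np.float32); return im
for im in(A,B):
    c=im[205:240,264:290].max(2); print("\n".join(" ".join(f"{v:3d}" for v in r) for r in c[18:32])); print()
E
```

```text
102 106  93  79  60  58  57  56  57  47  23  12   5   4   9   4   4  82 182 190 187 192 190 193 187 189
102 100 101  82  60  61  60  61  60  55  15  12  11  12  13  12   1  78 185 191 192 188 189 196 194 190
101 101 109  95  81  62  60  56  60  52  15   3  10  10  10  11   5  76 186 196 200 198 195 197 194 188
 96  99 105 107  94  78  61  57  57  50  13  13   8   9   8   8   6  95 187 195 197 195 197 194 190 190
 96 102 100 105 105  79  62  59  60  50  16   9   3   0  14   1   4 139 194 196 194 194 193 189 196 189
104  94  98 102 107  93  82  62  59  52  19   4  13  13   9   7   5 139 188 194 197 198 197 196 191 197
124  99  94  97 105 106  98  79  59  50  18  13   7  16   9  10   0 135 189 190 188 192 190 184 186 195
165 111  69  59  84 104 106  85  65  51  16  11  13   7  11   3  27 141 188 192 197 193 194 191 192 198
190 147  47   0  30  97 106  93  79  61  22   9   6   1  32  72 114 173 176 193 195 193 188 194 193 194
184 191  91   8   3  78 101 104  95  76  52  18  12  69 108 174 191 187 151 181 194 197 193 189 189 194
178 190 135  58  12  33  88 101 106  79  75  46  37 157 185 
[... 1112 characters left out ...]
  79  82  54  21   5  14  11  13   5   0 155 190 195 194 194 193 189 194 196
188 146  46   0  30  99 105  90  84  51  21   0  12   2   0  29  38 169 179 192 195 192 194 193 195 197
189 192  90   8   4  81 105 104  97  56  20  12   3  37  24 109 128 181 154 180 192 192 187 186 189 197
185 188 138  61   8  33  84 105 106  84  54  30  17  78 113 173 186 187 191 186 190 192 199 190 190 201
181 184 194 137  41   0  32  94 105  99  80  64  59  80 171 186 181 180 186 179 189 195 198 199 196 192
181 178 187 193  89   8   0  83 104 107  94  76  73  70 105 170 182 177 176 177 172 179 189 196 195 162
184 178 183 187 139  56   8  33  82 103 103  82  74  72  61 145 170 155 148 145 139 145 166 178 183 175
```

```bash
python3 - <<'E'
from rb import *
xy=D(-.0012,0)
print(env.movel(P(xy,.110),feed=.1,guard=6)); st("above rim")
g=env.movel(P(xy,.082),feed=.04,guard=5); print(g); s=st("in")
if not g:
    print(env.movel(P(xy,.0705),feed=.025,guard=5)); st("floor")
E
```

```text
False
above rim t 29.61 p [ 0.4917 -0.019   0.1555] F [-0.2 -0.4 -1.5] w 20.1
False
in t 30.46 p [ 0.4915 -0.019   0.1271] F [ 0.3 -0.2 -2.6] w 20.0
True
floor t 30.88 p [ 0.4914 -0.019   0.1169] F [-1.  -0.5  4.4] w 19.6
```

```bash
python3 - <<'E'
from rb import *
gripper_open(); st("open")
print(env.movel(P(D(-.0012,0),.20),feed=.15)); st("up")
env.movep([.45,.25,.32],ori(.3)); st()
for n in("scene","top"):
    r=eyes.read_camera(n); np.savez(f"cam_{n[0]}.npz",**r)
E
python3 - <<'E'
from m2 import *
from rb import DX,DY,DA
drive("orangeD",[.4925,-.0185,.385],.012,zvis=.045,orange=True)
a=cs.im[190:280,230:330];b=ct.im[150:240,220:320]
cv2.imwrite("pics/o2.png",np.hstack([cv2.resize(i,None,fx=4,fy=4,interpolation=cv2.INTER_CUBIC) for i in(a,b)]))
E
```

```text
open t 31.97 p [ 0.491  -0.0188  0.1165] F [ 0.1 -1.   0.4] w 88.0
False
up t 32.98 p [ 0.4911 -0.0189  0.2442] F [ 0.4 -0.2  0.6] w 87.9
 t 34.07 p [0.4503 0.2493 0.3193] F [-0.3  0.2 -0.2] w 87.9
orangeD both [ 0.4934 -0.0192  0.3638] 201.27 648.1
orangeD s [ 0.4964 -0.0188  0.3819] 108.8 491.2
orangeD t [ 0.4875 -0.0191  0.3794] 65.72 156.9
```

View pics/o2.png

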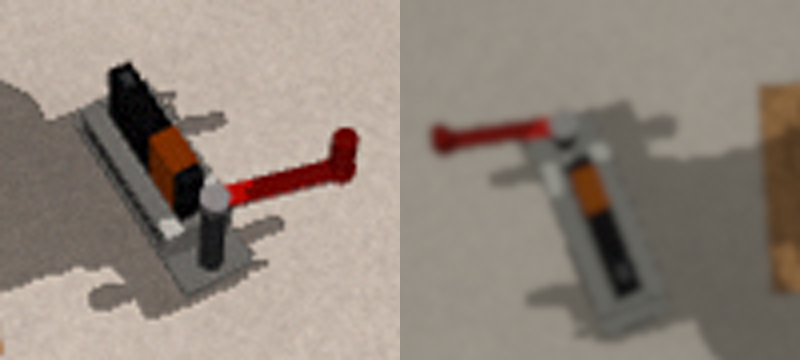

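```bash
python3 - <<'E'
from rb import *
th=1.785
env.movep(P(knob(th),.22),ori(kphi(th)))
print(env.movel(P(knob(th),.127),feed=.15,guard=8)); st("down")
close(); st("closed")
for th in np.arange(1.585,.1,-.2).tolist()+[.08]:
    env.movep(P(knob(th),.127),ori(kphi(th))); st(f"{th:.2f}")
g=env.movel(P(knob(-.06),.127),ori(kphi(-.06)),feed=.03,guard=9); s=st(f"end {g}")
d=s["eef_pos"][:2]-H; print("th",np.pi+DA-(np.arctan2(d[1],d[0])%(2*np.pi)))
E
```

```text
False
down t 35.71 p [0.5515 0.1017 0.1731] F [ 0.5 -0.3 -0. ] w 87.9
closed t 36.78 p [0.5512 0.1012 0.172 ] F [ 0.3 -0.1 -0. ] w 17.0
1.58 t 37.1 p [0.5336 0.0965 0.172 ] F [-0.8  1.4 -0.5] w 17.1
1.39 t 37.42 p [0.5176 0.0886 0.172 ] F [-2.8  4.3  1.9] w 17.1
1.19 t 37.75 p [0.5033 0.0773 0.172 ] F [-4.6  5.4  2. ] w 17.0
0.99 t 38.08 p [0.4914 0.0634 0.1719] F [-5.9  5.1  3. ] w 16.8
0.79 t 38.42 p [0.4827 0.0473 0.1719] F [-7.3  4.4  3.9] w 16.9
0.59 t 38.76 p [0.4773 0.0297 0.1719] F [-7.2  3.2  4.6] w 16.7
0.39 t 39.1 p [0.4757 0.0114 0.1719] F [-6.5  3.1  3.6] w 17.4
0.19 t 39.44 p [ 0.4777 -0.0065  0.1719] F [-4.9  1.3  2.7] w 17.1
0.08 t 39.69 p [ 0.4801 -0.0156  0.1719] F [-3.9  1.6  3.1] w 17.4
end True t 40.04 p [ 0.4825 -0.0222  0.1718] F [-2.   4.5  5.7] w 16.8
th 0.0030209398318143954
```

```bash
python3 - <<'E'
from rb import *
g=env.movel(P(knob(-.05),.127),ori(kphi(-.05)),feed=.02,guard=12); s=st(f"end {g}")
d=s["eef_pos"][:2]-H; print("th",np.pi+DA-(np.arctan2(d[1],d[0])%(2*np.pi)))
gripper_open(); s=st("open")
env.movel(P(s["eef_pos"][:2],.24),feed=.2); st("up")
env.movep([.40,.30,.32],ori(.3)); st()
for n in("scene","top"):
    r=eyes.read_camera(n); np.savez(f"cam_{n[0]}.npz",**r)
E
python3 d1.py .4925 -.0185 .385 0 pics/dock3.png
python3 -c "
import cv2,numpy as np
cv2.imwrite('pics/all.png',np.load('cam_s.npz')['image'])"
```

```text
end True t 40.26 p [ 0.4826 -0.0224  0.1718] F [-1.2  4.9  4.7] w 16.8
th 0.0013154723935082657
open t 41.38 p [ 0.4818 -0.0229  0.1711] F [ 0.1  1.4 -0.2] w 88.2
up t 42.09 p [ 0.4814 -0.0228  0.2839] F [-0.6 -0.2 -0.5] w 87.8
 t 44.14 p [0.4002 0.2998 0.3198] F [ 0.1  0.2 -0.2] w 88.0
knob (np.float64(0.48230521724059494), np.float64(-0.02263115050422251), 0.14) hinge (np.float64(0.5666438746138548), np.float64(0.011544730939800102), 0.124)
```

View pics/dock3.png

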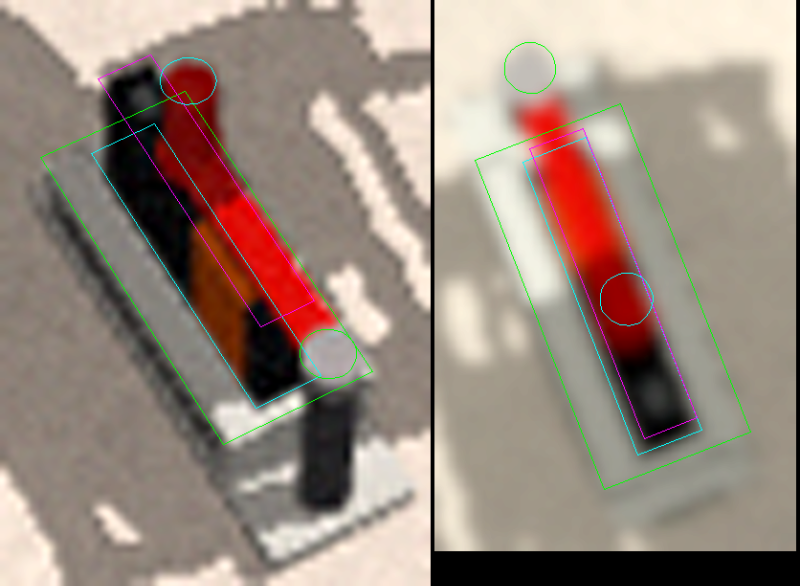

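View pics/all.png

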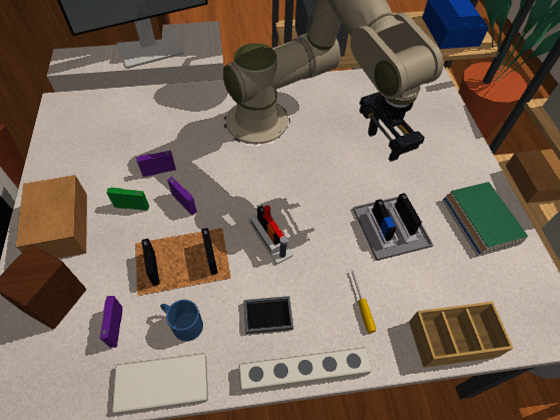

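The lever looks shut in both views, with the knob at about (188,80) and (625,300), but the image resolution leaves about 0.03 rad of doubt. There is time to pinch it again and press it against the stop.

```bash
python3 - <<'E'
from rb import *
def th(s): d=s["eef_pos"][:2]-H; return round(np.pi+DA-(np.arctan2(d[1],d[0])%(2*np.pi)),4)
env.movep(P(knob(0.0),.21),ori(kphi(0)))
print(env.movel(P(knob(0),.127),feed=.15,guard=8)); st("down")
close(); s=st("closed"); print(th(s))
g=env.movel(P(knob(-.08),.127),ori(kphi(0)),feed=.02,guard=20); s=st(f"end {g}"); print(th(s))
gripper_open(); s=st("open"); print(th(s))
env.movel(P(s["eef_pos"][:2],.24),feed=.2)
env.movep([.40,.30,.32],ori(.3)); st()
for n in("scene","top"):
    r=eyes.read_camera(n); np.savez(f"cam_{n[0]}.npz",**r)
E
python3 d1.py .4925 -.0185 .385 0 pics/dock4.png
python3 - <<'E'
from m2 import *
drive("blueB",[.51,.319,.12],.008,zvis=.04,ignred=True)
drive("boxd",[.50,.394,.12],.008,zvis=.04);drive("pa",[.54,-.193,.12],.003);drive("pb",[.555,-.355,.12],.003)
E
```

```text
False
down t 46.97 p [ 0.4827 -0.0226  0.1727] F [-0.5  0.  -0. ] w 88.1
closed t 48.04 p [ 0.4821 -0.0223  0.172 ] F [-1.1  4.5  1.8] w 17.1
0.0046
end True t 48.31 p [ 0.4823 -0.0226  0.1718] F [-1.7  5.4  6.8] w 16.9
-0.0002
open t 49.42 p [ 0.482  -0.0228  0.1712] F [-0.1 -0.2  0.5] w 87.8
-0.0011
 t 52.17 p [0.4002 0.2997 0.3198] F [-0.1  0.5 -0.2] w 88.2
knob (np.float64(0.48230521724059494), np.float64(-0.02263115050422251), 0.14) hinge (np.float64(0.5666438746138548), np.float64(0.011544730939800102), 0.124)
blueB both [0.5138 0.3188 0.1516] 599.86 1262.8
blueB s [0.5159 0.3182 0.1271] 336.85 808.4
blueB t [0.5086 0.3185 0.1613] 244.84 454.4
boxd both [0.505  0.3928 0.1587] 665.54 1045.1
boxd s [0.5044 0.3932 0.1276] 221.13 738.8
boxd t [0.4836 0.3612 0.4076] 145.08 306.3
pa both [ 0.5445 -0.1937  0.1353] 107.68 508.9
pa s [ 0.5464 -0.1932  0.1351] 29.49 298.2
pa t [ 0.5431 -0.1958  0.0997] 67.56 210.7
pb both [ 0.558  -0.3576  0.1833] 127.64 740.8
pb s [ 0.5599 -0.3568  0.183 ] 43.53 436.7
pb t [ 0.5549 -0.3601  0.1405] 70.68 304.1
```

View pics/dock4.png

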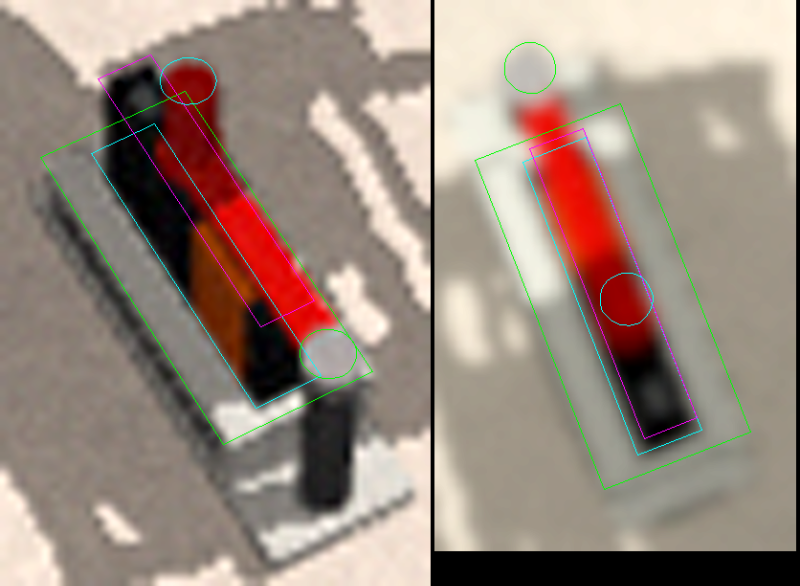

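```bash
python3 - <<'E'
from rb import *
env.finish_job(); st()
E
```

```text
the job is handed in; nothing more can be done
the job is handed in; nothing more can be done
```

The swap is done and handed in. I swung the lever open to about 1.78 rad and moved the blue-band drive from the dock into the empty box. Then I lowered the orange-band drive into the dock and swung the lever shut. The last robot clock reading before handing in was 52 s of the 72 s allowed. No verdict is reported, so these are my own last checks:

- **Blue drive:** It touched the box floor with its centre about 48 mm above the shelf, or 40 mm above the floor. Before handing in, it still stood upright where I had released it.
- **Orange drive:** It went into the slot without side force and touched the floor with its centre about 52 mm above the shelf. Afterwards its image fit matched the pose the blue drive had in the dock.
- **Lever:** I pinched it a second time and pressed it. It met a firm stop after less than 0.5 mm, at 0.00 rad by my dock measurement. Both views show it lying along the slot.
- **Bystanders:** The two plain drives on the mat have not moved, to within about 2 mm. The boxed drive and the other things look unmoved in the scene view, and no unexpected contact forces showed up.

**Disagreements:** The two cameras differed by up to about 9 mm in x, so I averaged them for the grasps. The last top-view fit of the boxed drive was no use, probably because the parked arm hid or shaded it. I relied on the scene-view fit there, which had not changed.

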